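# Gauge the bore of a bud-vase blank

## Robot

A 6-joint arm with a two-finger parallel gripper is mounted at the origin on the work surface. World frame = base frame: x ahead of the robot, y to its left, z up, the work surface at z = 0. Lengths are in mm, angles in rad, forces in N, time in s.
With the tool pointing down it reaches from about 350 to 775 mm from the base axis. Payload 7.3 kg.
Tool frame: the origin (TCP) lies at the very end of the fingers, on their centre line; the grasp point (between the pads) lies 19 mm behind it (pinch_z is the distance from the TCP to the grasp point, in mm); z points along the fingers, y is the direction in which the jaws open and shut (so a half turn about z gives the same grasp; the last joint's range is limited). The gripper opens to 92 mm and grips with 3 to 60 N. Pads are 19 mm wide; open, the fingers measure 130 mm over their backs; the gripper's body (75 mm by 190 mm) begins 47 mm behind the grasp point.
Start: joints at [-1.34, 0.342, 1.524, -0, 1.275, -0.146], TCP at [193.195, -488.181, 226.741] pointing down, gripper open.
Joint ranges: [-2.53, 2.53], [-0.77, 2.02], [0.04, 2.7], [-1, 4.14], [0.28, 2.66], [-3.11, 3.11]. Speed limits (rad/s): [2.57, 2.57, 3.14, 3.14, 3.14, 3.14].

## Interface

Orientations are given as [roll, pitch, yaw] about the fixed x, y, z axes, in that order (R = Rz(yaw) Ry(pitch) Rx(roll)).
In Python, from plant import * gives the robot as it stands.
- The arm moves only by the tool step_arm, never from a script. Its argument "moves" is one flat list of numbers, 7 for each row, row after row: the shift along the tool's x, y, z scaled (see below), then the turn, a rotation vector about the tool's x, y, z scaled (see below), then the closure, from -1 (fully open) to 1 (shut). A call has 1 to 8 rows; each row shifts and turns the pose as measured when the row begins, along the tool's axes as they then stand; what a row does not reach is not made up. The controller multiplies each number of a shift by 2 cm and each number of a turn by 4 degrees. A row lasts 1/12 s, in which the tool goes at most 41.7 mm and 7.16 degrees, less where a joint would pass 70% of its speed; a pose out of reach is approached as far as the arm can. A call with a number of a shift or a turn outside -1 to 1 is refused whole. A call with a gripper value outside its range is refused whole. The fingers move at their own pace and stop on an object; the grip force is fixed at half the most. Time passes only in rows, so rows that do not move let the fingers close. It gives the time, the measured TCP pose, the force and the opening at its end, in the units of the state.
- get_obs(): the state, without advancing time (a new reading comes with each control period).
- capture(name): name is "side" or "top"; returns the picture (400x640x3 uint8, red, green, blue); there is no depth.
- get_calibration(name): a dict with "mtx" (3x3 intrinsics, pixels), "eye" and "orientation" of the camera in the world. Camera axes: x right, y down, z forward; pixel columns grow to the right and rows downward; lengths in mm; the calibration is good to about 2 mm. A picture is of the moment at which its call begins. get_calibration takes no time and is no camera call.
- close_job(): hands the job in, once; it reports no verdict.
The state is a dict: "time": time; "joint_positions": joint angles; "dq": joint speeds; "tau": joint torques, N m; "tool_pos": TCP position; "tcp_rot": TCP orientation; "contact_force": force on the tool from outside, world axes, zero at the start; "moment": the same for the moment, N m; "grip_width": finger opening in mm.
Only numpy, scipy, OpenCV 4.12 (cv2) and the standard library are available. Lean on these libraries where they do the work, as an engineer would, in place of code of your own. Each camera call takes 0.05 s, during which the arm holds its last target.

## Task

Check whether the blind bore in the wooden blank held in the chuck is deep enough. Take the depth gauge by its handle from its holder, push the rod gently into the bore until its tip is right at the bottom (its tight brass collar stays on the rim and the rod slides through it), and leave the gauge standing there. Then slide the black job marker all the way to the green end if the red ring on the rod has gone out of sight into or below the collar, or all the way to the red end if the ring still shows above the collar; leave everything else on the bench where it is.

Things in the scene. Friction and masses are not known exactly. Their poses are not given: they have to be found in the camera images.
- vase: Turned wooden blank, 60 mm across, in a dark steel chuck (100 mm across, 62 mm high with jaws), fixed. Origin on the axis at bench level, z up; flat rim 110 mm higher. On the axis a blind bore 13 mm wide with a counterbore 18 mm wide and 4 mm deep. The bore's depth below the rim, 40 to 76 mm, differs every time and must be felt; floor hard. Pressing floor or blank with over 30 N spoils it.
- bore_mouth (a point): Centre of the bore's mouth, on the axis, at rim height (110 mm above the bench).
- holder: Dark wooden block 70 x 70 x 50 mm, fixed to the bench, in which the gauge stands at the start, in a hole 12.5 mm wide and 34 mm deep. Origin under its centre, z up.
- gauge_grip (a point): Centre of the gauge's pale wooden handle, a cylinder 24 mm in diameter, 50 mm long, axis z (upright at the start). Below it a steel rod 10 mm in diameter with a round tip. Measured up from the tip: handle 125 to 175 mm, this point 150 mm, red ring on the rod 64 to 68 mm. The gauge weighs about 0.13 kg.
- gauge_tip (a point): Lowest point of the gauge's rod, on its axis; z points up to the handle. With it at the bottom of a bore less than 56 mm deep the whole red ring shows above the collar; in one more than 60 mm deep the ring is out of sight; between these the ring shows in part and either end of the marker's track is right.
- collar (a joint): How far the gauge's brass collar (32 mm across, 8 mm thick) has slid up the rod, m: 0 at the start, at most 0.078. Its underside is 32 mm plus this above the tip. About 4 N slides it and it stays where left. At the start it rests on the holder. With the tip at the bottom and the collar on the rim, bore depth = 32 mm + this value.
- collar_under (a point): Centre of the collar's underside, on the rod's axis.
- track: Aluminium track of the job marker, 62 x 200 x 12 mm, fixed to the bench. Origin under its centre; its y axis runs along the track towards the green field, -y towards the red field; z up.
- marker (a joint): Position of the black job marker along the track's y axis, m: -0.06 all the way to the red end (stop), 0 in the middle, 0.06 all the way to the green end (stop). About 2 N slides it.
- marker_grip (a point): Centre of the marker's grip: an upright black block 20 mm wide across the track, 26 mm along it and 40 mm high, its top 61 mm and this point 41 mm above the bench. Beneath it is a foot 34 x 34 mm whose top is 21 mm above the bench.
- spray_can: Bystander: grey can with brass-coloured cap, 64 mm across, 190 mm high. Origin under its centre.
- paint_jar: Bystander: yellow jar, 56 mm across, 60 mm high. Origin under its centre.
- tape_roll: Bystander: brown ring lying flat, 90 mm across, 24 mm high. Origin under its centre.
- sanding_block: Bystander: cork block 50 x 100 x 30 mm. Origin under its centre.
- offcut: Bystander: wooden block 50 x 75 x 45 mm. Origin under its centre.
- bowl_foot: Bystander: dark turned wooden disc, 100 mm across, 30 mm high. Origin under its centre.
- finished_vase: Bystander: pale turned vase, 64 mm across, 100 mm high, undrilled. Origin under its centre.

How it is judged:
By the outcome, as a careful person would: the job done as asked, in the order asked, and still so for the second after the job is handed in, with the robot touching nothing.
It also fails if it takes over 62 s, if anything falls off the work surface, if the arm or the gripper's body presses on something with over 40 N, if the wrist force passes 120 N, or if a joint passes its speed limit or range.

## Working session

There is one attempt and no reset: what is moved stays moved. The work goes in short steps, Python scripts to look and compute and a tool call to move; the robot and the scene stay as the last step left them, time stands still between calls to the robot, and variables do not carry over. Pictures are saved under pics/ and viewed, and the job is handed in when it is done.

Besides the shell and the picture viewer there is one more tool, called after "Call:" by a JSON object that holds its "api" and its "payload". step_arm: Moves the arm, as the interface text tells. Shifts and turns lie within -1 to 1; 1 stands for 2 cm of shift or 4 degrees of turn. Its arguments: {"type":"object","properties":{"moves":{"type":"array"}},"required":["moves"]}

```bash
ls; mkdir -p pics
python3 - <<'E'
from plant import *
import cv2
for n in ("side","top"):
    im=capture(n); cv2.imwrite(f"pics/{n}0.png",im[:,:,::-1]); print(n,get_calibration(n))
print(get_obs())
E
```

```text
pics
side {'mtx': array([[519.73485192,   0.        , 320.35730466],
       [  0.        , 519.73485192, 205.79907169],
       [  0.        ,   0.        ,   1.        ]]), 'eye': array([-47.85916705, 626.67119454, 818.91071268]), 'orientation': array([-2.24303206, -0.01576832, -2.33502067])}
top {'mtx': array([[473.31785185,   0.        , 326.40996598],
       [  0.        , 473.31785185, 200.98533601],
       [  0.        ,   0.        ,   1.        ]]), 'eye': array([ 464.55344051,   20.92988203, 1452.33212857]), 'orientation': array([-3.07636897,  0.00972219, -1.54691785])}
{'time': 0.1, 'joint_positions': array([-1.34000271e+00,  3.42629002e-01,  1.52488379e+00, -9.02928323e-06,
        1.27536832e+00, -1.46018451e-01]), 'dq': array([ 0.00035758, -0.001478  , -0.0024178 ,  0.00070491,  0.00097547,
        0.00057128]), 'tau': array([ 1.14159568e-03, -4.32005417e+01, -2.44694513e+01,  7.19239796e-02,
        5.25765354e-02, -3.67319103e-05]), 'tool_pos': array([ 193.10933749, -487.83274915,  226.14008636]), 'tcp_rot': array([-3.14031665e+00, -1.78928122e-04,  3.76814584e-01]), 'contact_force': array([0.30016575, 0.17945196, 0.66568602]), 'moment': array([-0.00993036, -0.02189833,  0.00119606]), 'grip_width': 91.961679116062}
```

View pics/side0.png

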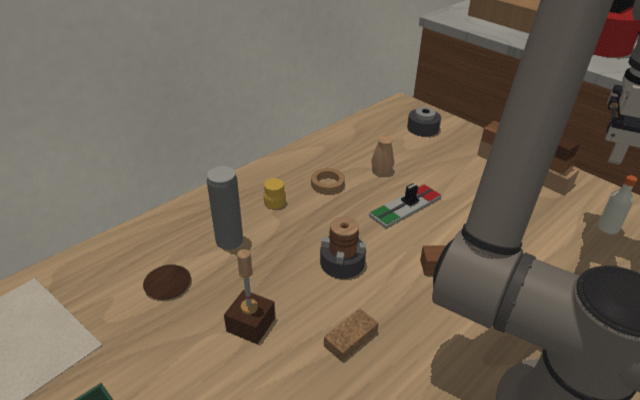

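View pics/top0.png

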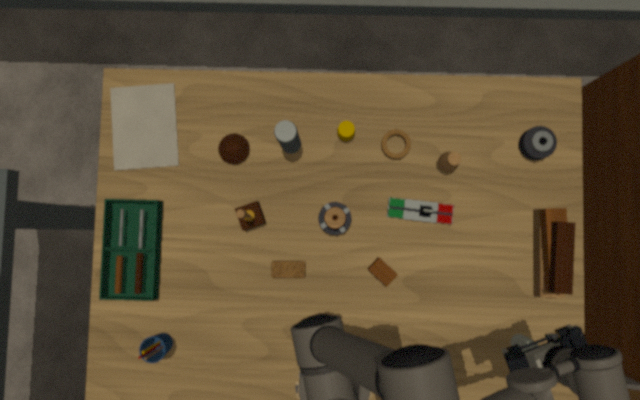

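```bash
cat > h.py <<'E'
import numpy as np, cv2
from scipy.spatial.transform import Rotation as Ro
from plant import *
def cam(n):
    c=get_calibration(n); return c["mtx"],np.array(c["eye"]),Ro.from_euler("xyz",c["orientation"]).as_matrix()
def ray(n,u,v):
    K,e,R=cam(n); d=R@np.linalg.solve(K,[u,v,1.]); return e,d/np.linalg.norm(d)
def onz(n,u,v,z):
    e,d=ray(n,u,v); return e+d*(z-e[2])/d[2]
def proj(n,p):
    K,e,R=cam(n); q=K@(R.T@(np.array(p,float)-e)); return q[:2]/q[2]
def tri(*obs):
    A=np.zeros((3,3));b=np.zeros(3)
    for n,u,v in obs:
        e,d=ray(n,u,v);M=np.eye(3)-np.outer(d,d);A+=M;b+=M@e
    return np.linalg.solve(A,b)
def crop(im,x,y,w,h,f,name):
    c=cv2.resize(im[y:y+h,x:x+w],None,fx=f,fy=f,interpolation=cv2.INTER_CUBIC)
    cv2.imwrite("pics/"+name,c)
E
python3 - <<'E'
from h import *
s=cv2.imread("pics/side0.png");t=cv2.imread("pics/top0.png")
a=cv2.resize(s[210:350,210:370],None,fx=5,fy=4.2857,interpolation=cv2.INTER_CUBIC)
crop(s,200,205,180,140,4.28,"c1.png")
crop(s,360,170,90,60,8,"c2.png")
crop(t,220,180,140,70,5.7,"c3.png")
crop(t,380,190,80,40,10,"c4.png")
E
```

```text
(no output)
```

View pics/c1.png

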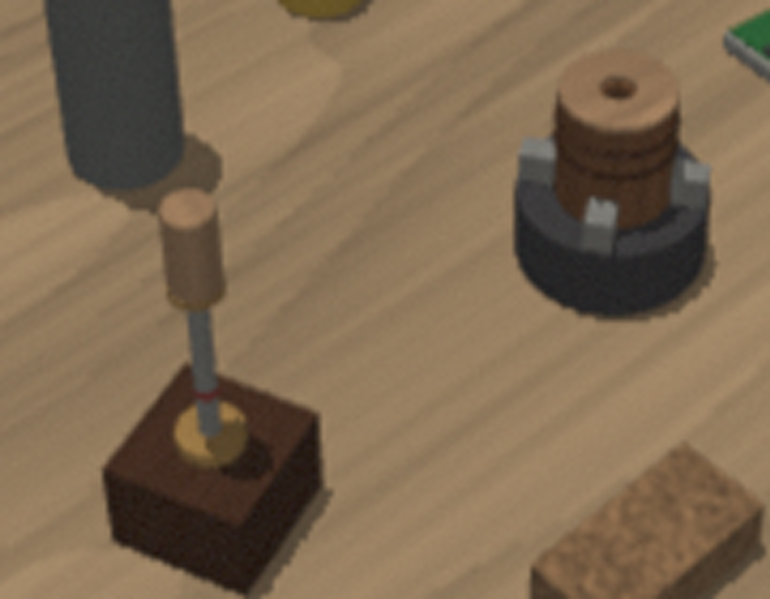

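View pics/c2.png

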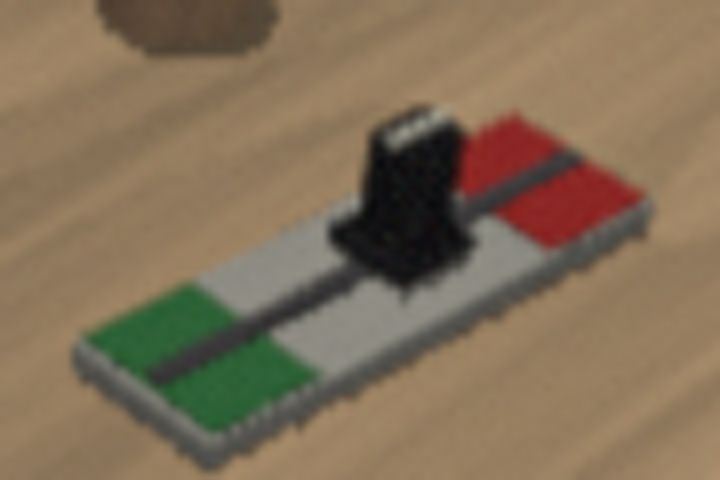

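View pics/c3.png

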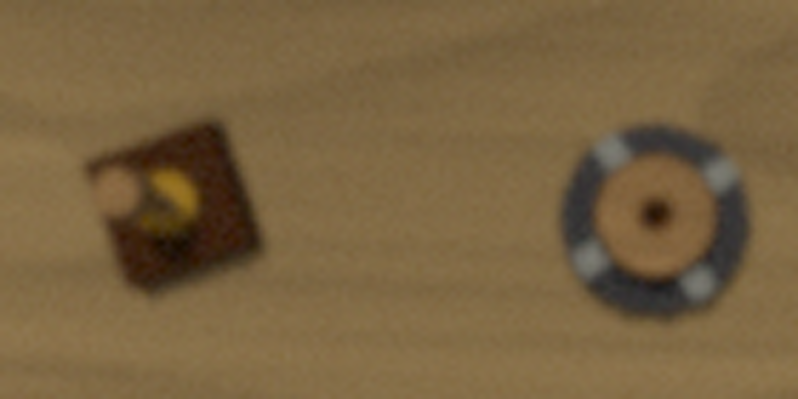

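View pics/c4.png

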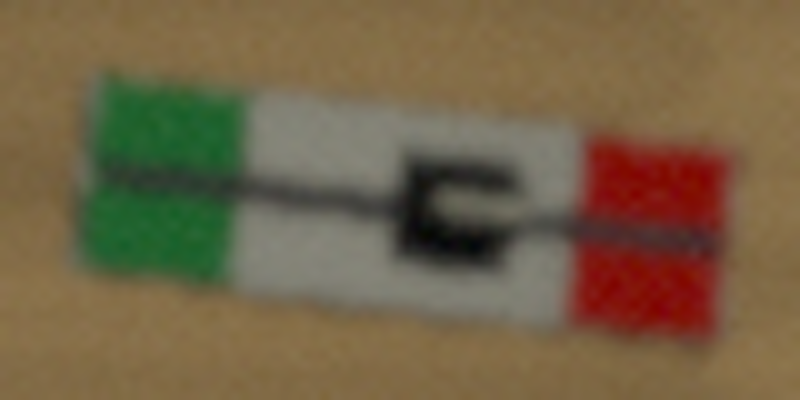

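Run:
```python
from h import *
np.set_printoptions(precision=1,suppress=True)
def c(x,y,x0,y0,f): return x0+(x+.5)/f-.5,y0+(y+.5)/f-.5
S=lambda x,y:c(x,y,200,205,4.28); T=lambda x,y:c(x,y,220,180,5.7)
S2=lambda x,y:c(x,y,360,170,8); T2=lambda x,y:c(x,y,380,190,10)
print("handle",onz("side",*S(188,209),193),onz("top",*T(118,192),193),tri(("side",*S(188,209)),("top",*T(118,192))))
print("collar",onz("side",*S(211,433),58),onz("top",*T(172,201),58))
print("hold corners",[onz("side",*S(*p),50)[:2] for p in((186,367),(320,415),(240,523),(105,467))],[onz("top",*T(*p),50)[:2] for p in((85,163),(218,120),(262,245),(150,292))])
print("rim",onz("side",*S(618,90),110),onz("top",*T(656,213),110),"rimL/R",onz("side",*S(556,90),110),onz("side",*S(680,90),110))
print("chuck top",onz("top",*T(656,222),40))
print("green corner side",[onz("side",*S2(*p),12)[:2] for p in((78,345),(210,435),(650,200),(515,110))])
print("green corner top",[onz("top",*T2(*p),12)[:2] for p in((90,75),(78,265),(720,340),(735,150))])
print("marker top side",onz("side",*S2(417,125),61),"top",onz("top",*T2(470,207),61))
```

```text
handle [507.6 264.5 193. ] [508.3 264.  193. ] [508.3 264.1 192.2]
collar [506.7 265.4  58. ] [509.  261.8  58. ]
hold corners [array([551.5, 245.9]), array([487.5, 219.4]), array([464.4, 283.1]), array([528.8, 307.4])] [array([528. , 309.3]), array([552.1, 240.6]), array([487.5, 215.6]), array([461.7, 273. ])]
rim [505.8  11.9 110. ] [507.1  11.6 110. ] rimL/R [526.4  34.2 110. ] [485.2 -10.4 110. ]
chuck top [504.6  11.   40. ]
green corner side [array([ 574.1, -153.9]), array([ 518.7, -151.2]), array([ 498.4, -344.9]), array([ 558.3, -352.4])]
green corner top [array([ 574.7, -151.9]), array([ 516.7, -149.1]), array([ 498.5, -343.9]), array([ 556.4, -348. ])]
marker top side [ 537.3 -264.1   61. ] top [ 534.7 -258.    61. ]
```

Call:
{"api": "step_arm", "payload": {"moves": [0.8, -0.5, -0.3, 0, 0, 0.96, -1, 0.8, -0.5, -0.3, 0, 0, 0.96, -1, 0.8, -0.6, -0.2, 0, 0, 0.96, -1, 0.8, -0.7, 0, 0, 0, 0.96, -1, 0.8, -0.7, 0, 0, 0, 0.96, -1, 0.8, -0.8, 0, 0, 0, 0.96, -1, 0.8, -0.8, 0, 0, 0, 0.96, -1, 0.8, -0.8, 0, 0, 0, 0, -1]}}

```text
time: 0.77
tool_pos: [307.4, -361.1, 239.4]
tcp_rot: [-3.134, 0.005, -0.124]
contact_force: [0.2, -1.0, -0.2]
grip_width: 91.5
```

```bash
cat >> h.py <<'E'
def need(x,y,z,yaw=-0.092):
    o=get_obs(); R=Ro.from_euler("xyz",o["tcp_rot"]).as_matrix()
    G=Ro.from_euler("xyz",[np.pi,0,yaw]).as_matrix()
    d=R.T@(np.array([x,y,z])-o["tool_pos"])/20
    t=np.degrees(Ro.from_matrix(R.T@G).as_rotvec())/4
    print("t",round(o["time"],2),"pos",o["tool_pos"].round(1),"q",o["joint_positions"].round(2),"F",o["contact_force"].round(1),"w",round(o["grip_width"],1),"\nshift",d.round(2),"turn",t.round(2))
E
python3 -c "
from h import *
need(508,264,240)
print(onz('side',223,176,190),onz('side',274,184,60))"
```

```text
t 0.77 pos [ 307.4 -361.1  239.4] q [-1.03  0.24  1.63  0.    1.28  0.67] F [ 0.2 -1.  -0.2] w 91.5 
shift [  6.09 -32.25   0.17] turn [-0.1   0.07 -0.46]
[725.26438037 152.90114604 190.        ] [772.31833975 -17.46072418  60.        ]
```

Call:
{"api": "step_arm", "payload": {"moves": [0.6, -1, 0, 0, 0, -0.2, -1, 0.6, -1, 0, 0, 0, -0.2, -1, 0.6, -1, 0, 0, 0, 0, -1, 0.6, -1, 0, 0, 0, 0, -1, 0.6, -1, 0, 0, 0, 0, -1, 0.6, -1, 0, 0, 0, 0, -1, 0.6, -1, 0, 0, 0, 0, -1, 0.6, -1, 0, 0, 0, 0, -1]}}

```text
time: 1.43
tool_pos: [423.0, -202.9, 237.7]
tcp_rot: [-3.131, 0.009, -0.096]
contact_force: [0.8, -1.1, 0.6]
grip_width: 91.8
```

Call:
{"api": "step_arm", "payload": {"moves": [0.2, -1, 0, 0, 0, 0, -1, 0.2, -1, 0, 0, 0, 0, -1, 0.2, -1, 0, 0, 0, 0, -1, 0.2, -1, 0, 0, 0, 0, -1, 0.2, -1, 0, 0, 0, 0, -1, 0, -1, 0, 0, 0, 0, -1, 0, -1, 0, 0, 0, 0, -1, 0, -1, 0, 0, 0, 0, -1]}}

```text
time: 2.1
tool_pos: [459.7, -36.3, 236.5]
tcp_rot: [-3.128, 0.015, -0.095]
contact_force: [-0.0, 0.0, -0.2]
grip_width: 91.6
```

Call:
{"api": "step_arm", "payload": {"moves": [0.1, -1, 0, 0, 0, 0, -1, 0.1, -1, 0, 0, 0, 0, -1, 0.1, -1, 0, 0, 0, 0, -1, 0.1, -1, 0, 0, 0, 0, -1, 0.1, -1, 0, 0, 0, 0, -1, 0, -1, 0, 0, 0, 0, -1, 0, -1, 0, 0, 0, 0, -1, 0, -1, 0, 0, 0, 0, -1]}}

```text
time: 2.77
tool_pos: [483.1, 130.6, 235.8]
tcp_rot: [-3.129, 0.021, -0.095]
contact_force: [-0.3, -0.6, 0.4]
grip_width: 91.9
```

```bash
python3 -c "
from h import *
need(508,264,240)"
```

```text
t 2.77 pos [483.1 130.6 235.8] q [0.1  0.3  1.56 0.02 1.3  1.76] F [-0.3 -0.6  0.4] w 91.9 
shift [ 0.6  -6.76 -0.14] turn [-0.18  0.31 -0.04]
```

Call:
{"api": "step_arm", "payload": {"moves": [0.1, -1, 0, -0.18, 0.3, 0, -1, 0.1, -1, 0, 0, 0, 0, -1, 0.1, -1, 0, 0, 0, 0, -1, 0.1, -1, 0, 0, 0, 0, -1, 0.1, -1, 0, 0, 0, 0, -1, 0.1, -0.8, 0, 0, 0, 0, -1, 0, -0.5, 0, 0, 0, 0, -1, 0, 0, 0, 0, 0, 0, -1]}}

```text
time: 3.43
tool_pos: [505.1, 264.6, 232.2]
tcp_rot: [3.139, 0.007, -0.091]
contact_force: [0.1, -0.0, -0.4]
grip_width: 91.9
```

```bash
python3 -c "
from h import *
need(508,264,149)
im=capture('side')[:,:,::-1].copy();cv2.imwrite('pics/s1.png',im);crop(im,170,150,180,140,4.28,'c5.png')"
```

```text
t 3.43 pos [505.1 264.6 232.2] q [0.35 0.43 1.38 0.   1.34 2.01] F [ 0.1 -0.  -0.4] w 91.9 
shift [0.18 0.01 4.16] turn [0.03 0.09 0.01]
```

View pics/c5.png

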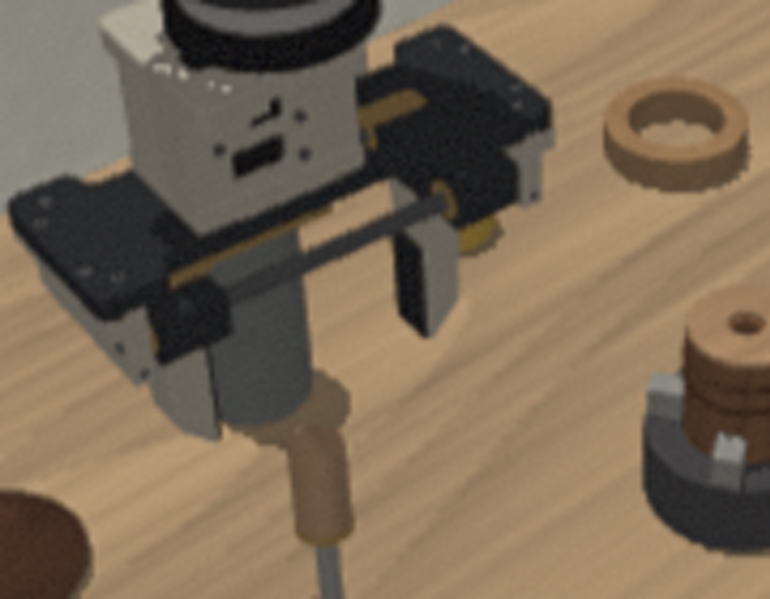

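Call:
{"api": "step_arm", "payload": {"moves": [0.1, 0, 0.8, 0, 0.05, 0, -1, 0.1, 0, 0.8, 0, 0.05, 0, -1, 0, 0, 0.8, 0, 0, 0, -1, 0, 0, 0.8, 0, 0, 0, -1, 0, 0, 0.6, 0, 0, 0, -1, 0, 0, 0.2, 0, 0, 0, -1, 0, 0, 0.1, 0, 0, 0, -1, 0, 0, 0, 0, 0, 0, -1]}}

```text
time: 4.15
tool_pos: [508.6, 255.3, 148.0]
tcp_rot: [3.136, -0.001, -0.096]
contact_force: [-0.2, -0.0, -0.2]
grip_width: 91.8
```

```bash
python3 -c "
from h import *
need(508,264,149)"
```

```text
t 4.15 pos [508.6 255.3 148. ] q [ 0.33  0.49  1.51 -0.01  1.14  2.  ] F [-0.2 -0.  -0.2] w 91.8 
shift [-0.07 -0.43 -0.05] turn [ 0.08 -0.01 -0.06]
```

Call:
{"api": "step_arm", "payload": {"moves": [0, -0.4, 0, 0.08, 0, -0.06, -1, 0, -0.05, 0, 0, 0, 0, -1, 0, 0, 0, 0, 0, 0, -1]}}

```text
time: 4.4
tool_pos: [510.7, 264.6, 150.1]
tcp_rot: [-3.14, -0.004, -0.092]
contact_force: [0.3, 0.3, 0.8]
grip_width: 91.9
```

```bash
python3 -c "
from h import *
need(508,264,149)"
```

```text
t 4.4 pos [510.7 264.6 150.1] q [ 0.34  0.5   1.5  -0.    1.14  2.01] F [0.3 0.3 0.8] w 91.9 
shift [-0.13  0.04  0.05] turn [-0.02 -0.06 -0.01]
```

Call:
{"api": "step_arm", "payload": {"moves": [-0.12, 0, 0.04, 0, -0.05, 0, -1, 0, 0, 0, 0, 0, 0, 1, 0, 0, 0, 0, 0, 0, 1, 0, 0, 0, 0, 0, 0, 1, 0, 0, 0, 0, 0, 0, 1, 0, 0, 0, 0, 0, 0, 1, 0, 0, 0, 0, 0, 0, 1, 0, 0, 0, 0, 0, 0, 1]}}

```text
time: 5.07
tool_pos: [508.7, 265.6, 151.0]
tcp_rot: [-3.139, -0.003, -0.091]
contact_force: [-0.5, -0.3, -0.1]
grip_width: 49.9
```

Call:
{"api": "step_arm", "payload": {"moves": [0, 0, 0, 0, 0, 0, 1, 0, 0, 0, 0, 0, 0, 1, 0, 0, 0, 0, 0, 0, 1]}}

```text
time: 5.32
tool_pos: [508.7, 265.5, 150.9]
tcp_rot: [-3.139, -0.003, -0.091]
contact_force: [0.1, -0.4, 0.4]
grip_width: 29.6
```

```bash
python3 -c "
from h import *
need(508,264,149)"
```

```text
t 5.32 pos [508.7 265.5 150.9] q [0.35 0.5  1.5  0.   1.14 2.01] F [ 0.1 -0.4  0.4] w 29.6 
shift [-0.03  0.08  0.1 ] turn [-0.04 -0.04  0.01]
```

Call:
{"api": "step_arm", "payload": {"moves": [0, 0, 0, 0, 0, 0, 1, 0, 0, 0, 0, 0, 0, 1, 0, 0, 0, 0, 0, 0, 1, 0, 0, 0, 0, 0, 0, 1]}}

```text
time: 5.65
tool_pos: [508.6, 265.5, 150.8]
tcp_rot: [-3.139, -0.003, -0.091]
contact_force: [0.0, -0.2, 0.4]
grip_width: 23.7
```

```bash
python3 -c "
from h import *
need(508,264,260)"
```

```text
t 5.65 pos [508.6 265.5 150.8] q [0.35 0.5  1.5  0.   1.14 2.01] F [ 0.  -0.2  0.4] w 23.7 
shift [-0.01  0.06 -5.46] turn [-0.04 -0.04  0.01]
```

Call:
{"api": "step_arm", "payload": {"moves": [0, 0, -0.3, 0, 0, 0, 1, 0, 0, -0.4, 0, 0, 0, 1, 0, 0, -0.5, 0, 0, 0, 1, 0, 0, -0.5, 0, 0, 0, 1, 0, 0, -0.8, 0, 0, 0, 1, 0, 0, -0.8, 0, 0, 0, 1, 0, 0, -0.8, 0, 0, 0, 1, 0, 0, -0.8, 0, 0, 0, 1]}}

```text
time: 6.32
tool_pos: [506.6, 264.6, 254.8]
tcp_rot: [-3.141, 0.003, -0.091]
contact_force: [0.6, 0.3, -1.3]
grip_width: 23.5
```

```bash
python3 -c "
from h import *
need(508,264,260)"
```

```text
t 6.32 pos [506.6 264.6 254.8] q [0.35 0.41 1.34 0.   1.39 2.01] F [ 0.6  0.3 -1.3] w 23.5 
shift [ 0.07  0.02 -0.26] turn [-0.01  0.04  0.01]
```

```bash
python3 -c "
from h import *
need(507,12,268)"
```

```text
t 6.32 pos [506.6 264.6 254.8] q [0.35 0.41 1.34 0.   1.39 2.01] F [ 0.6  0.3 -1.3] w 23.5 
shift [ 1.17 12.58 -0.67] turn [-0.01  0.04  0.01]
```

Call:
{"api": "step_arm", "payload": {"moves": [0.1, 0.5, -0.4, 0, 0, 0, 1, 0.1, 0.9, -0.2, 0, 0, 0, 1, 0.1, 0.9, 0, 0, 0, 0, 1, 0.1, 0.9, 0, 0, 0, 0, 1, 0.1, 0.9, 0, 0, 0, 0, 1, 0.1, 0.9, 0, 0, 0, 0, 1, 0.1, 0.9, 0, 0, 0, 0, 1, 0.1, 0.9, 0, 0, 0, 0, 1]}}

```text
time: 6.98
tool_pos: [510.7, 121.8, 277.5]
tcp_rot: [-3.137, -0.01, -0.085]
contact_force: [-0.4, -0.1, -1.4]
grip_width: 23.5
```

```bash
python3 -c "
from h import *
need(507,12,268)"
```

```text
t 6.98 pos [510.7 121.8 277.5] q [0.09 0.3  1.44 0.   1.39 1.74] F [-0.4 -0.1 -1.4] w 23.5 
shift [0.28 5.49 0.45] turn [-0.07 -0.14  0.09]
```

Call:
{"api": "step_arm", "payload": {"moves": [0, 0.9, 0, 0, -0.07, 0.05, 1, 0.1, 0.9, 0.1, 0, -0.07, 0.05, 1, 0.1, 0.9, 0, 0, 0, 0, 1, 0.1, 0.8, 0, 0, 0, 0, 1, 0, 0.7, 0, 0, 0, 0, 1, 0, 0.4, 0, 0, 0, 0, 1, 0, 0.2, 0, 0, 0, 0, 1, 0, 0, 0, 0, 0, 0, 1]}}

```text
time: 7.65
tool_pos: [505.1, 12.8, 278.9]
tcp_rot: [-3.139, -0.002, -0.099]
contact_force: [0.4, -0.2, -1.4]
grip_width: 24.0
```

```bash
python3 -c "
from h import *
need(507,12,268)"
```

```text
t 7.65 pos [505.1  12.8 278.9] q [-0.13  0.27  1.48  0.    1.39  1.54] F [ 0.4 -0.2 -1.4] w 24.0 
shift [0.1  0.03 0.55] turn [-0.04 -0.03 -0.1 ]
```

Call:
{"api": "step_arm", "payload": {"moves": [0.07, 0, 0.4, -0.04, -0.03, -0.1, 1, 0.03, 0, 0.4, 0, 0, 0, 1, 0, 0, 0.2, 0, 0, 0, 1, 0, 0, 0, 0, 0, 0, 1]}}

```text
time: 7.98
tool_pos: [507.0, 14.2, 257.1]
tcp_rot: [-3.141, 0.0, -0.09]
contact_force: [-0.3, 0.5, -2.0]
grip_width: 23.7
```

```bash
python3 -c "
from h import *
need(507,12,255)
o=get_obs();print(o['tcp_rot'])
im=capture('side')[:,:,::-1].copy();cv2.imwrite('pics/s2.png',im);crop(im,290,150,110,100,6,'c6.png')
im=capture('top')[:,:,::-1].copy();cv2.imwrite('pics/t2.png',im);crop(im,280,170,110,100,6,'c7.png')
p=o['tool_pos'];R=Ro.from_euler('xyz',o['tcp_rot']).as_matrix()
for k in (132.8,100.8): print(proj('side',p+R@[0,0,k]))
print(proj('side',[506.5,11.7,110]))"
```

```text
t 7.98 pos [507.   14.2 257.1] q [-0.12  0.29  1.52  0.    1.34  1.54] F [-0.3  0.5 -2. ] w 23.7 
shift [0.01 0.11 0.1 ] turn [-0.01  0.    0.04]
[-3.14111107e+00  2.59536089e-04 -8.95333741e-02]
[343.09719005 220.65453538]
[343.77629781 208.63294418]
[343.84378791 225.44292062]
```

View pics/c6.png

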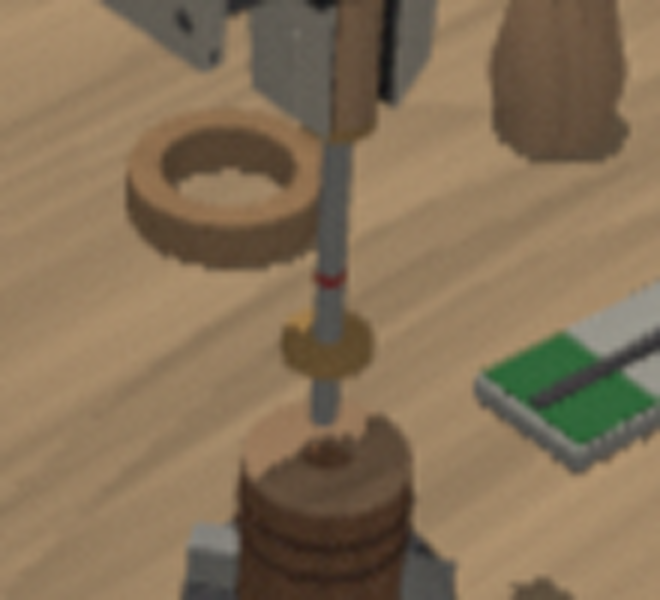

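View pics/c7.png

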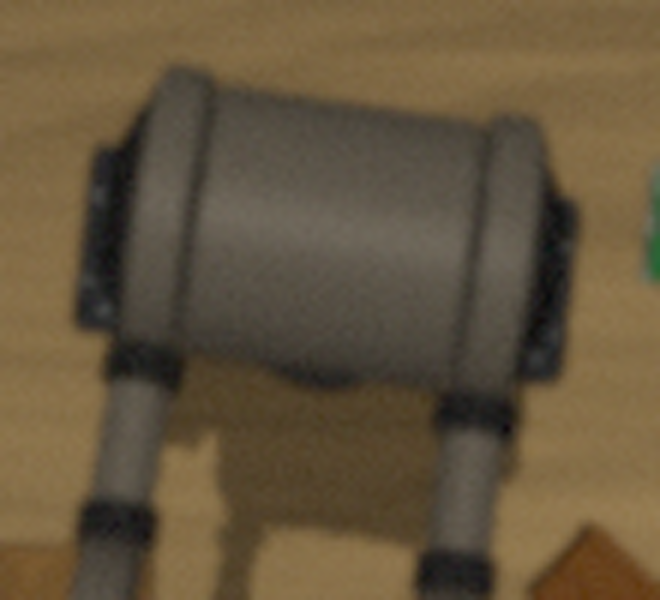

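Call:
{"api": "step_arm", "payload": {"moves": [0, 0.1, 0.1, 0, 0, 0.04, 1, 0, 0, 0.2, 0, 0, 0, 1, 0, 0, 0.1, 0, 0, 0, 1, 0, 0, 0, 0, 0, 0, 1]}}

```text
time: 8.42
tool_pos: [507.5, 12.7, 249.5]
tcp_rot: [-3.141, -0.002, -0.091]
contact_force: [-0.5, -0.1, -0.5]
grip_width: 23.7
```

```bash
python3 -c "
from h import *
need(507,12,240)
im=capture('side')[:,:,::-1].copy();crop(im,290,150,110,100,6,'c8.png')"
```

```text
t 8.42 pos [507.5  12.7 249.5] q [-0.13  0.29  1.53  0.    1.32  1.54] F [-0.5 -0.1 -0.5] w 23.7 
shift [-0.02  0.04  0.48] turn [-0.01 -0.03  0.01]
```

View pics/c8.png

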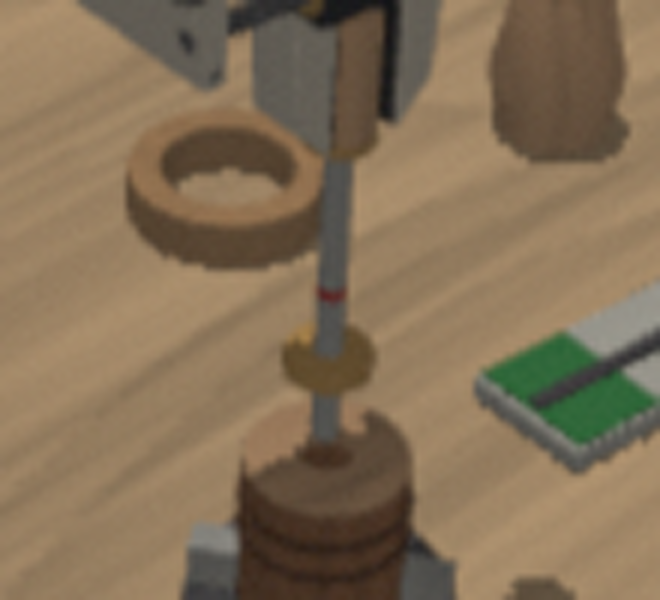

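Call:
{"api": "step_arm", "payload": {"moves": [-0.02, 0.05, 0.15, 0, 0, 0, 1, 0, 0, 0.15, 0, 0, 0, 1, 0, 0, 0.1, 0, 0, 0, 1, 0, 0, 0.1, 0, 0, 0, 1, 0, 0, 0, 0, 0, 0, 1]}}

```text
time: 8.88
tool_pos: [507.1, 11.5, 238.9]
tcp_rot: [-3.141, -0.002, -0.092]
contact_force: [0.6, 0.1, -1.0]
grip_width: 23.3
```

```bash
python3 -c "
from h import *
need(507,12,230)
im=capture('side')[:,:,::-1].copy();crop(im,290,150,110,100,6,'c9.png')"
```

```text
t 8.88 pos [507.1  11.5 238.9] q [-0.13  0.3   1.55  0.    1.29  1.53] F [ 0.6  0.1 -1. ] w 23.3 
shift [-0.01 -0.02  0.44] turn [-0.01 -0.04  0.01]
```

View pics/c9.png

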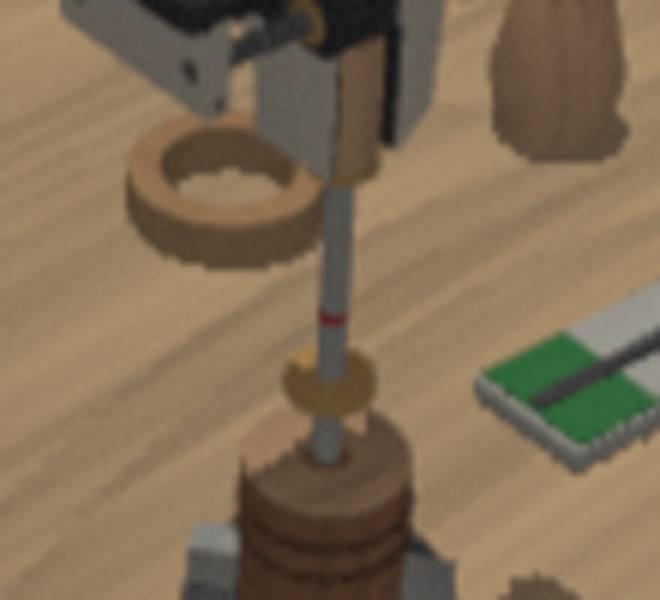

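Call:
{"api": "step_arm", "payload": {"moves": [0, 0, 0.1, 0, 0, 0, 1, 0, 0, 0.1, 0, 0, 0, 1, 0, 0, 0.1, 0, 0, 0, 1]}}

```text
time: 9.18
tool_pos: [507.6, 11.5, 233.2]
tcp_rot: [-3.141, -0.004, -0.091]
contact_force: [-0.0, 0.2, -1.1]
grip_width: 23.6
```

Call:
{"api": "step_arm", "payload": {"moves": [0, 0, 0.1, 0, 0, 0, 1, 0, 0, 0.1, 0, 0, 0, 1, 0, 0, 0.1, 0, 0, 0, 1]}}

```text
time: 9.43
tool_pos: [507.6, 11.5, 226.5]
tcp_rot: [-3.141, -0.004, -0.092]
contact_force: [-0.1, 0.1, -1.9]
grip_width: 23.5
```

Call:
{"api": "step_arm", "payload": {"moves": [0, 0, 0.1, 0, 0, 0, 1, 0, 0, 0.1, 0, 0, 0, 1, 0, 0, 0.1, 0, 0, 0, 1]}}

```text
time: 9.68
tool_pos: [507.6, 11.5, 219.8]
tcp_rot: [-3.141, -0.004, -0.091]
contact_force: [0.6, -0.2, -1.2]
grip_width: 23.3
```

```bash
python3 -c "
from h import *
need(507,12,212)
"
```

```text
t 9.68 pos [507.6  11.5 219.8] q [-0.13  0.31  1.59  0.    1.24  1.53] F [ 0.6 -0.2 -1.2] w 23.3 
shift [-0.03 -0.02  0.39] turn [-0.01 -0.05  0.01]
```

Call:
{"api": "step_arm", "payload": {"moves": [0, 0, 0.1, 0, 0, 0, 1, 0, 0, 0.1, 0, 0, 0, 1, 0, 0, 0.1, 0, 0, 0, 1]}}

```text
time: 9.93
tool_pos: [507.6, 11.5, 213.0]
tcp_rot: [-3.141, -0.004, -0.092]
contact_force: [-0.2, -0.2, -1.9]
grip_width: 23.5
```

Call:
{"api": "step_arm", "payload": {"moves": [0, 0, 0.08, 0, 0, 0, 1, 0, 0, 0.08, 0, 0, 0, 1]}}

```text
time: 10.1
tool_pos: [507.8, 11.5, 209.7]
tcp_rot: [-3.141, -0.004, -0.092]
contact_force: [-0.3, -0.2, 3.5]
grip_width: 23.2
```

Call:
{"api": "step_arm", "payload": {"moves": [0, 0, 0.06, 0, 0, 0, 1, 0, 0, 0.06, 0, 0, 0, 1]}}

```text
time: 10.27
tool_pos: [507.9, 11.4, 207.8]
tcp_rot: [-3.141, -0.005, -0.091]
contact_force: [-2.5, -0.4, 4.3]
grip_width: 23.8
```

Call:
{"api": "step_arm", "payload": {"moves": [0, 0, 0.06, 0, 0, 0, 1]}}

```text
time: 10.35
tool_pos: [507.8, 11.4, 206.8]
tcp_rot: [-3.141, -0.005, -0.091]
contact_force: [-0.7, 0.4, 4.0]
grip_width: 23.5
```

Call:
{"api": "step_arm", "payload": {"moves": [0, 0, 0.06, 0, 0, 0, 1, 0, 0, 0.06, 0, 0, 0, 1]}}

```text
time: 10.52
tool_pos: [507.8, 11.5, 204.7]
tcp_rot: [-3.141, -0.006, -0.091]
contact_force: [-1.4, 0.4, 3.4]
grip_width: 23.4
```

Call:
{"api": "step_arm", "payload": {"moves": [0, 0, 0.06, 0, 0, 0, 1, 0, 0, 0.06, 0, 0, 0, 1]}}

```text
time: 10.68
tool_pos: [507.8, 11.4, 202.2]
tcp_rot: [-3.141, -0.006, -0.091]
contact_force: [-1.6, 0.4, 2.8]
grip_width: 23.5
```

Call:
{"api": "step_arm", "payload": {"moves": [0, 0, 0.06, 0, 0, 0, 1, 0, 0, 0.06, 0, 0, 0, 1]}}

```text
time: 10.85
tool_pos: [507.8, 11.4, 199.6]
tcp_rot: [-3.141, -0.006, -0.091]
contact_force: [-1.9, 0.2, 2.7]
grip_width: 23.4
```

Call:
{"api": "step_arm", "payload": {"moves": [0, 0, 0.06, 0, 0, 0, 1, 0, 0, 0.06, 0, 0, 0, 1]}}

```text
time: 11.02
tool_pos: [507.8, 11.4, 196.9]
tcp_rot: [-3.141, -0.006, -0.091]
contact_force: [-1.1, -0.3, 3.0]
grip_width: 23.5
```

Call:
{"api": "step_arm", "payload": {"moves": [0, 0, 0.06, 0, 0, 0, 1, 0, 0, 0.06, 0, 0, 0, 1]}}

```text
time: 11.18
tool_pos: [507.7, 11.4, 194.2]
tcp_rot: [-3.141, -0.005, -0.091]
contact_force: [-1.1, -0.6, 3.1]
grip_width: 23.4
```

Call:
{"api": "step_arm", "payload": {"moves": [-0.02, 0, 0.06, 0, -0.05, 0, 1, 0, 0, 0.06, 0, 0, 0, 1]}}

```text
time: 11.35
tool_pos: [507.9, 11.4, 191.7]
tcp_rot: [-3.141, -0.003, -0.091]
contact_force: [-1.0, -0.1, 3.0]
grip_width: 23.9
```

Call:
{"api": "step_arm", "payload": {"moves": [0, 0, 0.06, 0, 0, 0, 1, 0, 0, 0.06, 0, 0, 0, 1]}}

```text
time: 11.52
tool_pos: [507.8, 11.4, 189.0]
tcp_rot: [-3.141, -0.003, -0.091]
contact_force: [-1.5, -0.4, 3.5]
grip_width: 23.8
```

Call:
{"api": "step_arm", "payload": {"moves": [0, 0, 0.06, 0, 0, 0, 1, 0, 0, 0.06, 0, 0, 0, 1]}}

```text
time: 11.68
tool_pos: [507.9, 11.4, 186.4]
tcp_rot: [-3.141, -0.003, -0.091]
contact_force: [-1.6, -0.3, 3.6]
grip_width: 23.8
```

Call:
{"api": "step_arm", "payload": {"moves": [0, 0, 0.06, 0, 0, 0, 1, 0, 0, 0.06, 0, 0, 0, 1]}}

```text
time: 11.85
tool_pos: [508.5, 11.3, 185.1]
tcp_rot: [3.142, -0.005, -0.091]
contact_force: [-3.6, -0.6, 15.5]
grip_width: 23.3
```

Call:
{"api": "step_arm", "payload": {"moves": [-0.03, 0, 0.02, 0, 0, 0, 1]}}

```text
time: 11.93
tool_pos: [508.1, 11.3, 185.3]
tcp_rot: [3.141, -0.006, -0.091]
contact_force: [-2.0, -0.2, 4.5]
grip_width: 23.5
```

```bash
python3 -c "
from h import *
need(507,12,212)
im=capture('side')[:,:,::-1].copy();crop(im,310,170,70,80,7,'d1.png')"
```

```text
t 11.93 pos [508.1  11.3 185.3] q [-0.13  0.35  1.64  0.    1.15  1.53] F [-2.  -0.2  4.5] w 23.5 
shift [-0.05 -0.03 -1.34] turn [ 0.   -0.09  0.01]
```

View pics/d1.png

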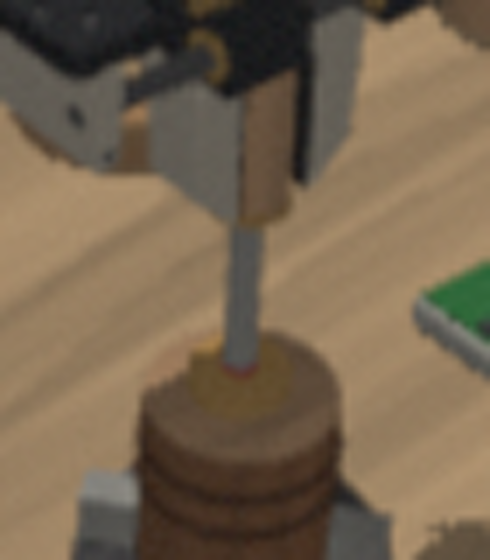

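Call:
{"api": "step_arm", "payload": {"moves": [-0.05, 0, 0, 0, -0.09, 0, 1, 0, 0, 0.03, 0, 0, 0, 1]}}

```text
time: 12.15
tool_pos: [507.9, 11.3, 185.3]
tcp_rot: [3.141, -0.002, -0.091]
contact_force: [-0.5, 0.1, 7.5]
grip_width: 23.5
```

Call:
{"api": "step_arm", "payload": {"moves": [0, 0, 0.04, 0, 0, 0, 1]}}

```text
time: 12.23
tool_pos: [508.5, 11.3, 185.2]
tcp_rot: [3.141, -0.004, -0.091]
contact_force: [-2.3, -1.0, 11.5]
grip_width: 23.4
```

Call:
{"api": "step_arm", "payload": {"moves": [0, 0, 0.05, 0, 0, 0, 1]}}

```text
time: 12.32
tool_pos: [508.8, 11.2, 185.1]
tcp_rot: [3.141, -0.005, -0.091]
contact_force: [-4.5, -0.2, 15.1]
grip_width: 23.5
```

Call:
{"api": "step_arm", "payload": {"moves": [-0.06, 0, 0, 0, -0.06, 0, 1, 0, 0, 0, 0, 0, 0, 1]}}

```text
time: 12.48
tool_pos: [507.9, 11.3, 185.5]
tcp_rot: [3.141, -0.002, -0.091]
contact_force: [0.0, -0.9, 2.5]
grip_width: 23.5
```

Call:
{"api": "step_arm", "payload": {"moves": [0, 0, 0, 0, 0, 0, 0.2, 0, 0, 0, 0, 0, 0, -0.2, 0, 0, 0, 0, 0, 0, -0.6, 0, 0, 0, 0, 0, 0, -1, 0, 0, 0, 0, 0, 0, -1, 0, 0, 0, 0, 0, 0, -1]}}

```text
time: 12.98
tool_pos: [507.1, 11.5, 183.2]
tcp_rot: [3.142, 0.001, -0.091]
contact_force: [-0.5, -0.8, 0.2]
grip_width: 58.9
```

Call:
{"api": "step_arm", "payload": {"moves": [0, 0, 0, 0, 0, 0, -1, 0, 0, 0, 0, 0, 0, -1, 0, 0, 0, 0, 0, 0, -1, 0, 0, 0, 0, 0, 0, -1, 0, 0, 0, 0, 0, 0, -1]}}

```text
time: 13.4
tool_pos: [507.1, 11.5, 183.0]
tcp_rot: [3.142, 0.002, -0.091]
contact_force: [0.6, 0.3, 0.0]
grip_width: 90.2
```

```bash
python3 -c "
from h import *
need(507,12,300)
im=capture('side')[:,:,::-1].copy();cv2.imwrite('pics/s3.png',im);crop(im,310,160,70,90,6.6,'d2.png')"
```

```text
t 13.4 pos [507.1  11.5 183. ] q [-0.13  0.35  1.64 -0.    1.15  1.53] F [0.6 0.3 0. ] w 90.2 
shift [-0.02 -0.03 -5.85] turn [0.   0.03 0.01]
```

View pics/d2.png

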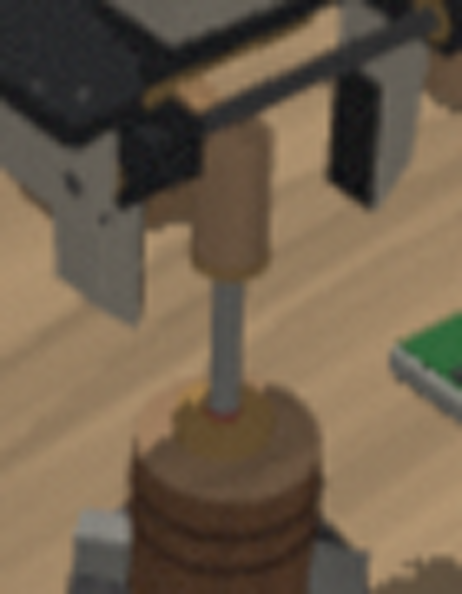

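Call:
{"api": "step_arm", "payload": {"moves": [0, 0, -0.4, 0, 0, 0, -1, 0, 0, -0.6, 0, 0, 0, -1, 0, 0, -0.8, 0, 0, 0, -1, 0, 0, -0.8, 0, 0, 0, -1, 0, 0, -0.8, 0, 0, 0, -1, 0, 0, -0.8, 0, 0, 0, -1, 0, 0, -0.5, 0, 0, 0, -1, 0, 0, 0, 0, 0, 0, -1]}}

```text
time: 14.12
tool_pos: [506.8, 11.5, 284.8]
tcp_rot: [3.142, 0.002, -0.091]
contact_force: [-0.2, 0.2, 0.5]
grip_width: 91.8
```

```bash
python3 -c "
from h import *
need(537,-260,260)
im=capture('side')[:,:,::-1].copy();cv2.imwrite('pics/s4.png',im);crop(im,320,200,50,50,12,'d3.png')"
```

```text
t 14.12 pos [506.8  11.5 284.8] q [-0.13  0.27  1.47 -0.    1.41  1.53] F [-0.2  0.2  0.5] w 91.8 
shift [ 2.74 13.38  1.23] turn [0.   0.02 0.01]
```

View pics/d3.png

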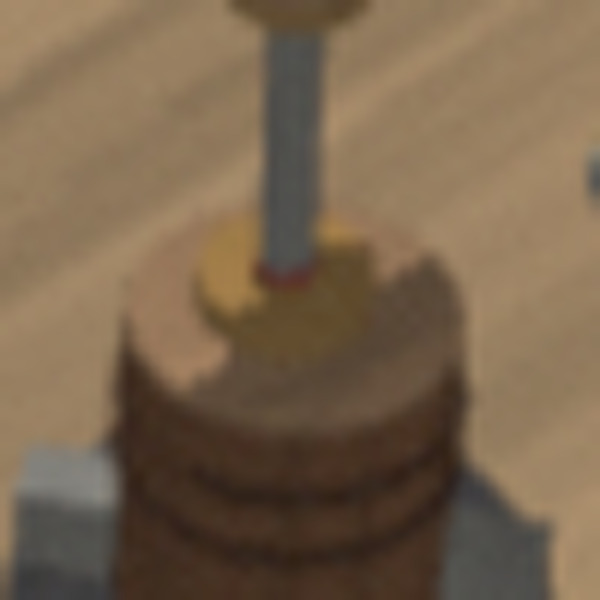

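View pics/s4.png

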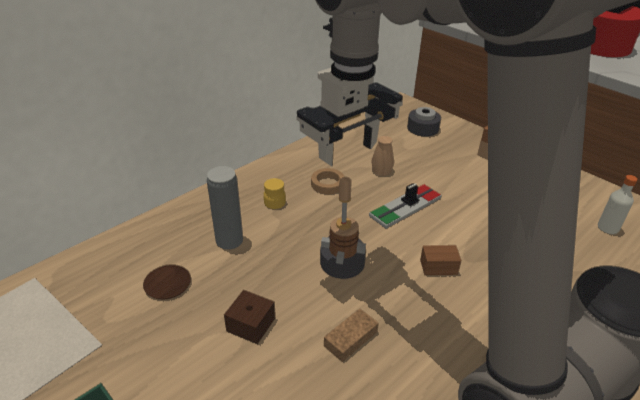

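Call:
{"api": "step_arm", "payload": {"moves": [0.2, 0.9, 0, 0, 0, 0, -1, 0.2, 0.9, 0, 0, 0, 0, -1, 0.2, 0.9, 0, 0, 0, 0, -1, 0.2, 0.9, 0, 0, 0, 0, -1, 0.2, 0.9, 0, 0, 0, 0, -1, 0.2, 0.9, 0, 0, 0, 0, -1, 0.2, 0.9, 0, 0, 0, 0, -1, 0.2, 0.9, 0, 0, 0, 0, -1]}}

```text
time: 14.83
tool_pos: [523.2, -136.2, 278.5]
tcp_rot: [-3.138, 0.011, -0.085]
contact_force: [-0.3, -0.4, -1.1]
grip_width: 91.7
```

Call:
{"api": "step_arm", "payload": {"moves": [0.2, 0.9, 0.2, 0, 0, 0, -1, 0.2, 0.9, 0.3, 0, 0, 0, -1, 0.2, 0.9, 0.4, 0, 0, 0, -1, 0.2, 0.6, 0.5, 0, 0, 0, -1, 0, 0.4, 0.6, 0, 0, 0, -1, 0, 0.2, 0.7, 0, 0, 0, -1, 0, 0, 0.5, 0, 0, 0, -1, 0, 0, 0, 0, 0, 0, -1]}}

```text
time: 15.5
tool_pos: [529.4, -221.9, 203.3]
tcp_rot: [-3.134, 0.02, -0.089]
contact_force: [-0.1, 0.4, -0.3]
grip_width: 92.2
```

```bash
python3 -c "
from h import *
need(536.5,-260,100)
im=capture('side')[:,:,::-1].copy();cv2.imwrite('pics/s5.png',im)"
```

```text
t 15.5 pos [ 529.4 -221.9  203.3] q [-0.53  0.46  1.4  -0.    1.3   1.13] F [-0.1  0.4 -0.3] w 92.2 
shift [0.63 1.9  5.14] turn [-0.1   0.29  0.04]
```

View pics/s5.png

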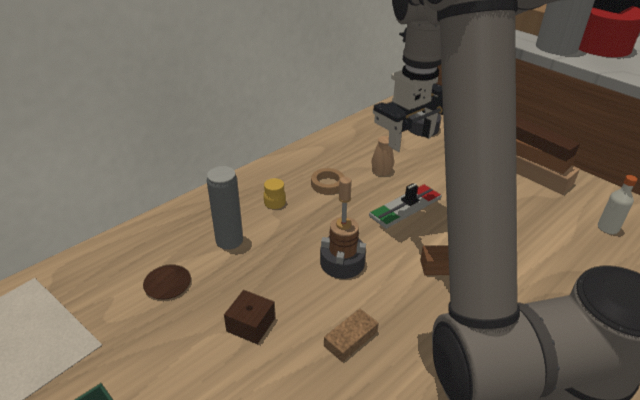

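```bash
python3 -c "
from h import *
print(onz('side',385,139,100),onz('side',383,163,20), onz('top',453,158,100))"
```

```text
[ 685.88455752 -330.493892    100.        ] [ 687.94361633 -335.8465185    20.        ] [ 684.7216951  -324.46295126  100.        ]
```

Call:
{"api": "step_arm", "payload": {"moves": [0.3, 0.9, 0, -0.1, 0.15, 0.04, -1, 0.3, 0.9, 0, 0, 0.14, 0, -1, 0, 0.2, 0.4, 0, 0, 0, -1, 0, 0, 0.6, 0, 0, 0, -1, 0, 0, 0.5, 0, 0, 0, -1, 0, 0, 0, 0, 0, 0, -1]}}

```text
time: 16.05
tool_pos: [540.1, -265.7, 173.9]
tcp_rot: [3.138, -0.006, -0.091]
contact_force: [-0.2, -0.4, -0.2]
grip_width: 91.7
```

```bash
python3 -c "
from h import *
need(536.5,-260,100)
im=capture('side')[:,:,::-1].copy();crop(im,350,100,120,130,4.5,'e1.png')
im=capture('top')[:,:,::-1].copy();crop(im,370,130,110,110,5,'e2.png')"
```

```text
t 16.05 pos [ 540.1 -265.7  173.9] q [-0.58  0.52  1.39 -0.    1.23  1.08] F [-0.2 -0.4 -0.2] w 91.7 
shift [-0.22 -0.28  3.69] turn [ 0.05 -0.08  0.02]
```

View pics/e1.png

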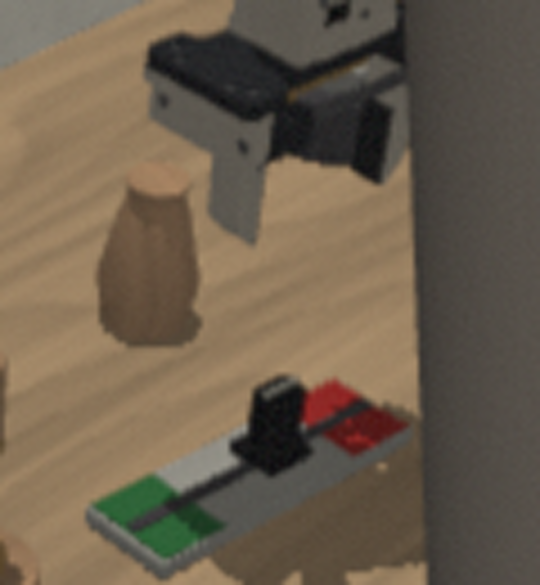

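View pics/e2.png

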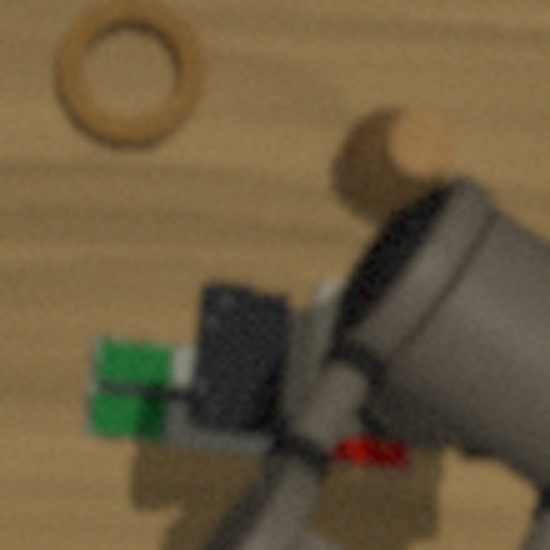

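Call:
{"api": "step_arm", "payload": {"moves": [-0.2, -0.28, 0.6, 0.05, -0.08, 0, -1, 0, 0, 0.8, 0, 0, 0, -1, 0, 0, 0.8, 0, 0, 0, -1, 0, 0, 0.6, 0, 0, 0, -1, 0, 0, 0, 0, 0, 0, -1]}}

```text
time: 16.57
tool_pos: [540.1, -259.5, 122.7]
tcp_rot: [3.137, -0.01, -0.088]
contact_force: [0.4, 0.2, -0.3]
grip_width: 92.0
```

```bash
python3 -c "
from h import *
need(536.5,-260,30)"
```

```text
t 16.57 pos [ 540.1 -259.5  122.7] q [-0.58  0.56  1.46  0.    1.1   1.08] F [ 0.4  0.2 -0.3] w 92.0 
shift [-0.22  0.02  4.63] turn [ 0.07 -0.14  0.06]
```

Call:
{"api": "step_arm", "payload": {"moves": [-0.2, 0, 0.6, 0.05, -0.14, 0.06, -1, -0.05, 0, 0.8, 0, 0, 0, -1, 0, 0, 0.8, 0, 0, 0, -1, 0, 0, 0.6, 0, 0, 0, -1, 0, 0, 0.3, 0, 0, 0, -1, 0, 0, 0, 0, 0, 0, -1]}}

```text
time: 17.07
tool_pos: [537.1, -259.7, 61.9]
tcp_rot: [3.137, -0.005, -0.092]
contact_force: [0.9, -0.1, 0.5]
grip_width: 91.7
```

```bash
python3 -c "
from h import *
need(536.5,-260,30)
im=capture('side')[:,:,::-1].copy();crop(im,350,120,100,110,5,'e3.png')"
```

```text
t 17.07 pos [ 537.1 -259.7   61.9] q [-0.58  0.64  1.53 -0.    0.97  1.09] F [ 0.9 -0.1  0.5] w 91.7 
shift [-0.04  0.01  1.59] turn [ 0.06 -0.07  0.  ]
```

View pics/e3.png

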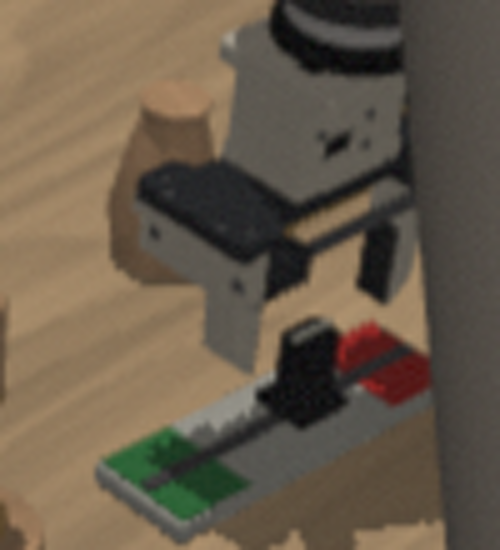

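Call:
{"api": "step_arm", "payload": {"moves": [-0.03, 0, 0.6, 0.05, -0.07, 0, -1, 0, 0, 0.6, 0, 0, 0, -1, 0, 0, 0.3, 0, 0, 0, -1, 0, 0, 0, 0, 0, 0, -1]}}

```text
time: 17.45
tool_pos: [538.4, -260.9, 32.4]
tcp_rot: [3.138, -0.005, -0.092]
contact_force: [-0.6, 0.2, 0.3]
grip_width: 92.0
```

```bash
python3 -c "
from h import *
need(536.5,-260,30)"
```

```text
t 17.45 pos [ 538.4 -260.9   32.4] q [-0.58  0.68  1.54 -0.    0.92  1.08] F [-0.6  0.2  0.3] w 92.0 
shift [-0.1  -0.04  0.12] turn [ 0.05 -0.07  0.  ]
```

Call:
{"api": "step_arm", "payload": {"moves": [-0.08, 0, 0, 0.05, -0.07, 0, 1, 0, 0, 0, 0, 0, 0, 1, 0, 0, 0, 0, 0, 0, 1, 0, 0, 0, 0, 0, 0, 1, 0, 0, 0, 0, 0, 0, 1, 0, 0, 0, 0, 0, 0, 1, 0, 0, 0, 0, 0, 0, 1, 0, 0, 0, 0, 0, 0, 1]}}

```text
time: 18.12
tool_pos: [537.3, -261.2, 33.4]
tcp_rot: [3.141, -0.001, -0.092]
contact_force: [-0.2, 0.0, 0.6]
grip_width: 43.0
```

Call:
{"api": "step_arm", "payload": {"moves": [0, 0, 0, 0, 0, 0, 1, 0, 0, 0, 0, 0, 0, 1, 0, 0, 0, 0, 0, 0, 1, 0, 0, 0, 0, 0, 0, 1, 0, 0, 0, 0, 0, 0, 1, 0, 0, 0, 0, 0, 0, 1]}}

```text
time: 18.62
tool_pos: [537.4, -261.4, 33.6]
tcp_rot: [3.141, -0.002, -0.092]
contact_force: [-0.8, -1.1, 0.4]
grip_width: 25.6
```

Call:
{"api": "step_arm", "payload": {"moves": [0, 0.3, 0, 0, 0, 0, 1, 0, 0.3, 0, 0, 0, 0, 1, 0, 0.3, 0, 0, 0, 0, 1, 0, 0.3, 0, 0, 0, 0, 1, 0, 0.3, 0, 0, 0, 0, 1, 0, 0.2, 0, 0, 0, 0, 1]}}

```text
time: 19.12
tool_pos: [534.0, -296.5, 33.6]
tcp_rot: [-3.139, -0.001, -0.092]
contact_force: [0.0, 1.9, 1.0]
grip_width: 25.6
```

```bash
python3 -c "
from h import *
need(532.5,-310,33)"
```

```text
t 19.12 pos [ 534.  -296.5   33.6] q [-0.63  0.7   1.5   0.    0.95  1.03] F [0.  1.9 1. ] w 25.6 
shift [-0.01  0.68  0.03] turn [-0.03 -0.01  0.01]
```

Call:
{"api": "step_arm", "payload": {"moves": [0, 0.2, 0, 0, 0, 0, 1, 0, 0.2, 0, 0, 0, 0, 1]}}

```text
time: 19.28
tool_pos: [533.2, -305.8, 33.6]
tcp_rot: [-3.14, -0.001, -0.092]
contact_force: [0.9, 2.4, 0.2]
grip_width: 26.0
```

Call:
{"api": "step_arm", "payload": {"moves": [0, 0.12, 0, 0, 0, 0, 1, 0, 0.12, 0, 0, 0, 0, 1]}}

```text
time: 19.45
tool_pos: [532.6, -310.5, 33.6]
tcp_rot: [-3.137, -0.001, -0.093]
contact_force: [2.7, 15.3, 6.4]
grip_width: 26.0
```

Call:
{"api": "step_arm", "payload": {"moves": [0, 0.1, 0, 0, 0, 0, 1, 0, 0.1, 0, 0, 0, 0, 1]}}

```text
time: 19.62
tool_pos: [532.7, -310.5, 33.6]
tcp_rot: [-3.13, 0.0, -0.093]
contact_force: [1.8, 10.6, 4.5]
grip_width: 25.8
```

Call:
{"api": "step_arm", "payload": {"moves": [0, 0.1, 0, 0, 0, 0, 1, 0, 0.1, 0, 0, 0, 0, 1]}}

```text
time: 19.78
tool_pos: [532.7, -310.5, 33.6]
tcp_rot: [-3.124, 0.002, -0.092]
contact_force: [1.9, 10.4, 4.1]
grip_width: 25.9
```

Call:
{"api": "step_arm", "payload": {"moves": [0, 0.03, 0, 0, 0, 0, 1, 0, 0, 0, 0, 0, 0, -1, 0, 0, 0, 0, 0, 0, -1, 0, 0, 0, 0, 0, 0, -1, 0, 0, 0, 0, 0, 0, -1, 0, 0, 0, 0, 0, 0, -1, 0, 0, 0, 0, 0, 0, -1, 0, 0, 0, 0, 0, 0, -1]}}

```text
time: 20.45
tool_pos: [532.4, -312.3, 33.3]
tcp_rot: [-3.126, 0.002, -0.09]
contact_force: [0.4, -0.3, 0.2]
grip_width: 67.9
```

Call:
{"api": "step_arm", "payload": {"moves": [0, 0, 0, 0, 0, 0, -1, 0, 0, 0, 0, 0, 0, -1, 0, 0, 0, 0, 0, 0, -1, 0, 0, -0.4, 0, 0, 0, -1, 0, 0, -0.8, 0, 0, 0, -1, 0, 0, -0.8, 0, 0, 0, -1, 0, 0, -0.8, 0, 0, 0, -1, 0, 0, -0.8, 0, 0, 0, -1]}}

```text
time: 21.12
tool_pos: [530.3, -312.1, 105.6]
tcp_rot: [-3.122, 0.009, -0.091]
contact_force: [0.1, -0.4, -0.6]
grip_width: 91.8
```

Call:
{"api": "step_arm", "payload": {"moves": [0, 0, -0.8, 0, 0, 0, -1, 0, 0, -0.8, 0, 0, 0, -1, 0, 0, -0.8, 0, 0, 0, -1, 0, 0, -0.8, 0, 0, 0, -1, 0, 0, -0.8, 0, 0, 0, -1, 0, 0, -0.5, 0, 0, 0, -1, 0, 0, 0, 0, 0, 0, -1, 0, 0, 0, 0, 0, 0, -1]}}

```text
time: 21.78
tool_pos: [532.0, -314.5, 210.0]
tcp_rot: [-3.128, -0.0, -0.09]
contact_force: [-0.1, -0.4, 0.2]
grip_width: 91.7
```

```bash
python3 -c "
from h import *
need(532.5,-310,200)
im=capture('side')[:,:,::-1].copy();cv2.imwrite('pics/f0.png',im);crop(im,350,160,110,70,7,'f1.png');crop(im,310,165,70,110,5,'f2.png')
im=capture('top')[:,:,::-1].copy();cv2.imwrite('pics/f3.png',im)"
```

```text
t 21.78 pos [ 532.  -314.5  210. ] q [-0.66  0.53  1.27  0.01  1.35  0.99] F [-0.1 -0.4  0.2] w 91.7 
shift [ 0.   -0.22  0.51] turn [-0.19 -0.    0.03]
```

View pics/f1.png

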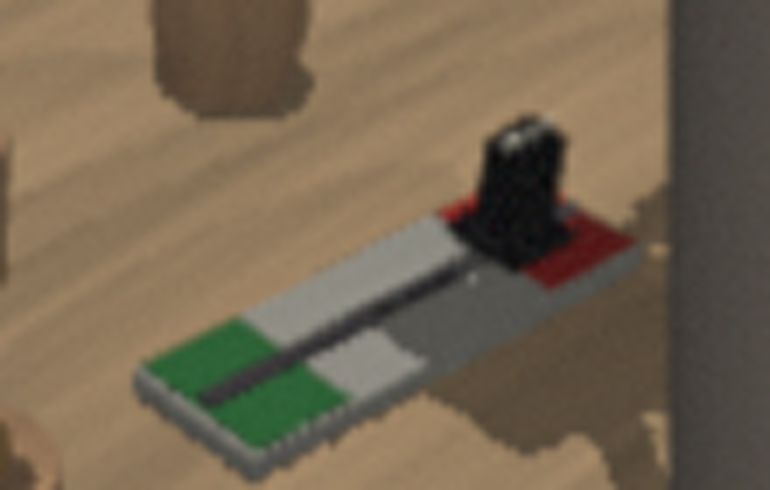

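View pics/f2.png

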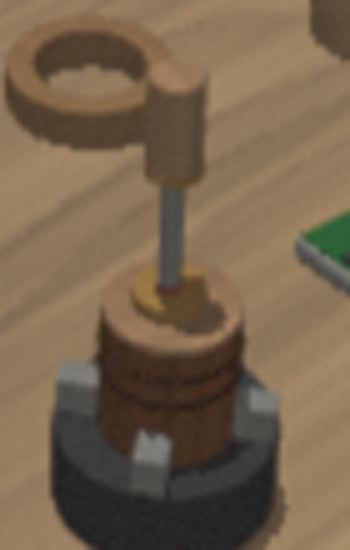

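View pics/f3.png

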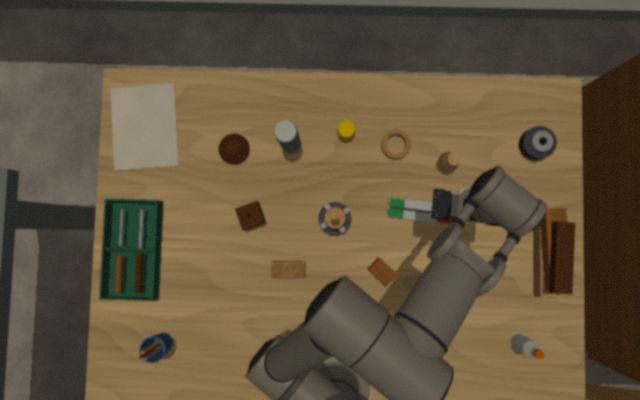

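```bash
python3 -c "
from h import *
print(onz('side',310+177.5/5-.5,165+79/5,227.4), proj('side',[507,11.7,102.4+75]), 310+174/5,165+183/5)
print(onz('side',350+530/7,160+133/7,61))
close_job()"
```

```text
[506.19899328  16.17345446 227.4       ] [345.13549796 199.92185841] 344.8 201.6
[ 529.84064255 -311.15461799   61.        ]
the job is handed in; nothing more can be done
```

The gauge is standing in the bore with its tip on the bottom, and the black marker is at the red end. The job was handed in at about 22 s.

- **Depth:** I felt the floor with repeated gentle pushes of up to about 15 N. The arm stopped at the same height each time, which puts the bore at roughly 57.6 mm deep. That is in the 56–60 mm band where either end of the track is right.
- **Ring:** After release, the side view shows the collar on the rim with part of the red ring still visible above it, so I chose red.
- **Marker:** I gripped it and slid it until it hit the stop, at y ≈ -310.5 mm; I had expected -310 mm. The picture afterwards shows it on the red field at about y ≈ -311 mm.
- **Gauge and bench:** My last picture measurement put the handle top about 4 mm off the bore axis. That could be a slight lean of the loose rod or pixel error. The other objects look unmoved, and the gripper is open, up clear and touching nothing.

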